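# Close the slide incubator

## Task

The white slide incubator stands open, its lid propped by the locked folding stay on its left side. Press the paddle at the stay's knuckle down until the stay clearly folds, then gently push the lid down until it is fully shut. Leave the glass staining jar beside it standing where it is.

Things in the scene. Friction and masses are not known exactly. Their poses are not given: they have to be found in the camera images.
- incubator: White open-topped bench incubator, 220 mm deep (its x), 212 wide (its y), 110 high, fixed to the bench; a grey panel with a round knob on the front, which looks to -x. Origin: centre of its underside on the bench; x to its back, y to its left, z up. The lid's hinge line runs along y at x = +110 mm, z = 112 mm. The folding steel stay is on its left side (+y).
- incubator_lid (a joint): Lid angle in rad: 0 is fully shut, 1.45 as found (nearly upright). The lid is a white plate 220 mm from hinge to front edge, 212 wide, 10 thick, 0.3 kg; shut, its outer face lies 11 mm above the hinge line. Its hinge is stiff: with the stay broken the lid stays wherever it is left and needs 1 to 5 N at its front edge to move; with the stay locked it cannot be closed. Near shut it must turn slower than 1.2 rad/s (0.25 m/s at the front edge).
- stay_knuckle (a joint): Bend of the stay at its knuckle in rad: -0.15 as found (just over straight against its stop: locked), 0 straight, positive once folded downward (broken), 1.84 with the lid shut. It reads about 0.3 when the paddle is pressed 18 mm down and 0.65 at 33 mm, and stays where it is left; the press takes about 5 N. Pressing 33 mm brings the lid forward to about 1.3 rad.
- stay_paddle (a point): Centre of the top of the paddle, a plate 38 mm (incubator x) by 44 mm (y), 6 thick, with a dark rubber top, standing out from the stay's knuckle; nearly level. As found it is 142 mm above the bench at x = -28, y = +140 mm in the incubator's frame; pressed, it swings down, and slightly to the back, round the stay's lower pivot at x = -90, z = 90 mm in that frame.
- lid_face (a point): Point on the lid's outer face (the top when shut, the back when open), on its middle line, 190 mm from the hinge line. The lid is closed by pushing here, from behind at first and then from above.
- staining_jar: Loose glass staining jar with purple filling, 56 mm across, 90 high, standing 90 to 120 mm to the left of the paddle, up to 90 mm nearer the front. Origin: centre of its underside; z up.
Things that resemble listed ones, but are neither listed nor needed, are in the scene too. Leave any blue or green look-alike of the staining_jar alone.

How it is judged:
On the way:
1. the stay is broken: its knuckle is folded more than 0.3 rad past straight (value of joint stay_knuckle above 0.3 rad and value of joint incubator_lid above 0.2 rad), for 0.2 s.
At the end, for the whole second after the job is handed in: The lid is shut to within 0.06 rad (13 mm at its front edge) and at rest, and the staining jar stands upright (within 10 degrees) less than 20 mm from where it stood (value of joint incubator_lid below 0.06 rad and velocity of joint incubator_lid above -0.1 rad/s and distance of staining_jar from where it was at the start of the episode below 0.02 m and angle between staining_jar's own z axis and vertical below 0.17 rad); the robot touches nothing.
It fails at once if the lid is slammed: it turns faster than 1.2 rad/s in the last 0.5 rad before shut (value of joint incubator_lid below 0.5 rad and velocity of joint incubator_lid below -1.2 rad/s).
It fails at once if the staining jar is knocked over (tilted more than 20 degrees) (angle between staining_jar's own z axis and vertical above 0.35 rad).
It also fails if it takes over 46 s, if anything falls off the work surface, if the arm or the gripper's body presses on something with over 40 N, if the wrist force passes 120 N, or if a joint passes its speed limit or range.

## Robot

A 7-joint arm with a two-finger parallel gripper is mounted at the origin on the work surface; the furniture and walls round the work are solid. World frame = base frame: x ahead of the robot, y to its left, z up, the work surface at z = 0. Lengths are in m, angles in rad, forces in N, time in s.
With the tool pointing down it reaches from about 0.425 to 0.925 m from the base axis. Payload 6.8 kg.
Tool frame: the origin (TCP) lies midway between the tips of the shut fingers; the grasp point (between the pads) lies 19 mm behind it; z points along the fingers, y is the line along which they close (so a half turn about z gives the same grasp; the last joint's range is limited). The gripper opens to 85 mm and grips with 20 to 120 N. Pads are 22 mm wide; open, the fingers measure 114 mm over their backs; the gripper's body (76 mm by 85 mm) begins 54 mm behind the grasp point. The pads swing forward as they close: fully open they stand 13 mm farther back than shut.
Start: joints at [1.093, 0.477, 0.022, 1.555, -0.011, 1.109, -0.083], TCP at [0.244, -0.629, 0.192] pointing down, gripper open.
Joint ranges: [-2.96, 2.96], [-0.34, 2.1], [-1.41, 1.46], [0.24, 2.44], [-1.37, 4.51], [0.17, 1.92], [-2.96, 2.96]. Speed limits (rad/s): [2.39, 2.39, 3.14, 3.14, 3.14, 3.14, 3.14].

## Interface

Orientations are given as a rotation vector (axis times angle).
In Python, from bench import r gives the robot as it stands. The module is installed in compiled form; this text tells all that it offers.
- The arm moves only by the tool apply_moves, never from a script. Its argument "rows" is a list of rows, each a list of 6 numbers: the shift along the tool's x, y, z scaled (see below), then the turn, a rotation vector about the tool's x, y, z scaled (see below). A call has 1 to 5 rows; each row is the pose to reach, as a shift and turn from the pose commanded when the call began, along the tool's axes at that moment; what a row does not reach only later rows make up. The controller multiplies each number of a shift by 0.25 m and each number of a turn by 90 degrees. A row lasts 1/8 s, in which the tool goes at most 62.5 mm and 10.7 degrees, less where a joint would pass 70% of its speed; a pose out of reach is approached as far as the arm can. A call with a number of a shift or a turn outside -1 to 1 is refused whole. A call with a gripper value outside its range is refused whole. "claw" is the opening, from 0 (shut) to 1 (fully open), set as the call begins (left out, the last holds). The fingers move at their own pace and stop on an object; "newtons" is the grip in N (left out, the last holds). Time passes only in rows, so rows that repeat a pose let the fingers close. It gives the time, the measured TCP pose, the force, the opening and the grip force at its end, in the units of the state.
- r.get_obs(): the state, without advancing time (a new reading comes with each control period).
- r.grab_frame(name): name is "scene" or "side" or "wrist"; returns a dict with "pixels" (420x560x3 uint8, red, green, blue), "intrinsics" (3x3 intrinsics, pixels), "eye" and "attitude" of the camera in the world. Camera axes: x right, y up, looking along -z (the intrinsics and any distortion apply to the point x, -y, -z); pixel columns grow to the right and rows downward; lengths in m; the calibration is good to about 2 mm. A picture is of the moment at which its call begins. There is no depth.
- r.hand_in(): hands the job in; it is judged then, once.
Trained networks look in a picture, given as the dict that the camera call returned (one of the last four; its "shot" number tells which), for a name from the list of things; names that differ only in an ending like _2 or _b are one class to them, and where a whole thing is asked for, a point or a joint stands for the part that bears it (a point fixed in the world has none). Each returns a list of dicts, best first, with "conf" (0 to 1); they miss things now and then, are a little off and sometimes report something else, mostly with a low value. They report only what shows in the picture. A call takes as long as a camera call. They do not tell look-alikes from the thing itself.
- r.search_frame(picture, thing): "rect" ([left, top, width, height] in pixels, round what is visible of it).
- r.outline_of(picture, thing): "pixels" (420x560 bool, what is visible of it) and "rect" ([left, top, width, height] in pixels, round what is visible of it).
- r.landmark_of(picture, thing): "point" ([column, row] in pixels: a listed point, or the origin of a listed thing).
The state is a dict: "clock": time; "joints": joint angles; "qvel": joint speeds; "tau": joint torques, N m; "tcp_pos": TCP position; "orientation": TCP orientation; "contact_force": force on the tool from outside, world axes, zero at the start; "moment": the same for the moment, N m; "grip_width": finger opening in m; "gripper_force": force on a finger pad.
Only numpy, scipy, OpenCV 4.12 (cv2) and the standard library are available. Lean on these libraries where they do the work, as an engineer would, in place of code of your own. Each camera call takes 0.05 s, during which the arm holds its last target. There are 200 camera calls.

## Working session

There is one attempt and no reset: what is moved stays moved. The work goes in short steps, Python scripts to look and compute and a tool call to move; the robot and the scene stay as the last step left them, time stands still between calls to the robot, and variables do not carry over. Pictures are saved under pics/ and viewed, at most 10 in all, crops included, and the job is handed in when it is done.

Besides the shell and the picture viewer there is one more tool, called after ">>>" as name(argument=value, ...), one argument or row to a line, values as JSON. apply_moves: Moves the arm, as the interface text tells. Its arguments: {"type":"object","properties":{"rows":{"type":"array","items":{"type":"array","items":{"type":"number"}}},"claw":{"type":"number"},"newtons":{"type":"number"}},"required":["rows"]}

```bash
mkdir -p pics
cat > h.py <<'E'
import numpy as np, cv2
from scipy.spatial.transform import Rotation as R
from bench import r
def att(p):
    a=np.array(p["attitude"],float)
    return a if a.shape==(3,3) else (R.from_rotvec(a).as_matrix() if a.size==3 else R.from_quat(a).as_matrix())
def ray(p,uv):
    K=np.array(p["intrinsics"]);d=np.linalg.inv(K)@[uv[0],uv[1],1]
    d=att(p)@(d*[1,-1,-1]);return np.array(p["eye"]),d/np.linalg.norm(d)
def tri(L):
    A=0;b=0
    for e,d in L:
        M=np.eye(3)-np.outer(d,d);A=A+M;b=b+M@e
    x=np.linalg.solve(A,b);return x,[np.linalg.norm((np.eye(3)-np.outer(d,d))@(x-e)) for e,d in L]
def proj(p,X):
    c=att(p).T@(np.array(X)-p["eye"])*[1,-1,-1];u=np.array(p["intrinsics"])@c;return u[:2]/u[2]
def save(p,n): cv2.imwrite("pics/"+n,cv2.cvtColor(p["pixels"],cv2.COLOR_RGB2BGR))
E
python3 - <<'E'
from h import *
o=r.get_obs();print(o)
P={}
for n in("scene","side"):
    p=P[n]=r.grab_frame(n);save(p,n+"0.png");print(n,{k:v for k,v in p.items() if k!="pixels"})
    for t in("incubator","stay_paddle","lid_face","staining_jar"):
        print(t,[(np.round(x["point"]),round(x["conf"],2)) for x in r.landmark_of(p,t)])
cv2.imwrite("pics/both.png",cv2.resize(cv2.vconcat([cv2.imread("pics/scene0.png"),cv2.imread("pics/side0.png")]),None,fx=.7,fy=.7))
E
```

```text
{'clock': 0.0, 'joints': array([ 1.09292659,  0.47779394,  0.02233517,  1.55645168, -0.01149537,
        1.10927049, -0.08308329]), 'qvel': array([ 1.03143015e-05,  7.30100287e-04, -9.24191073e-04, -5.56882322e-04,
        3.43734749e-04, -1.10773285e-03,  1.04996219e-03]), 'tau': array([-1.32132760e-05, -5.96452975e+01,  1.60813518e+00, -2.81196767e+01,
        1.25167030e-02,  9.43826220e-03,  4.36247979e-05]), 'tcp_pos': array([ 0.24369284, -0.62877499,  0.19142971]), 'orientation': array([-3.08633362e+00, -5.77279176e-01,  7.25276887e-04]), 'contact_force': array([-0.79803613,  0.69862062, -0.57540792]), 'moment': array([-0.0239845 ,  0.03163217,  0.06391567]), 'gripper_force': 0.0, 'grip_width': 0.08529346248252831}
scene {'intrinsics': array([[539.60846782,   0.        , 279.4470166 ],
       [  0.        , 539.60846782, 217.0940094 ],
       [  0.        ,   0.        ,   1.        ]]), 'eye': array([-0.08272994,  0.755704  ,  0.60739934]), 'attitude': array([ 0.60148873, -1.2601463 , -2.00297377]), 'shot': 1}
incubator [(array([336., 288.]), 0.63)]
stay_paddle [(array([315., 262.]), 0.82)]
lid_face [(array([296., 138.]), 0.67)]
staining_jar [(array([250., 335.]), 0.77), (array([239., 380.]), 0.72)]
side {'intrinsics': array([[454.48020424,   0.        , 278.88264249],
       [  0.        , 454.48020424, 215.21545909],
       [  0.        ,   0.        ,   1.        ]]), 'eye': array([0.29322298, 0.8369517 , 0.66048247]), 'attitude': array([ 0.25882501, -1.29264987, -2.46302789]), 'shot': 2}
incubator [(array([303., 244.]), 0.73)]
stay_paddle [(array([310., 237.]), 0.75)]
lid_face [(array([258., 127.]), 0.79)]
staining_jar [(array([316., 331.]), 0.9), (array([283., 367.]), 0.88)]
```

View pics/both.png

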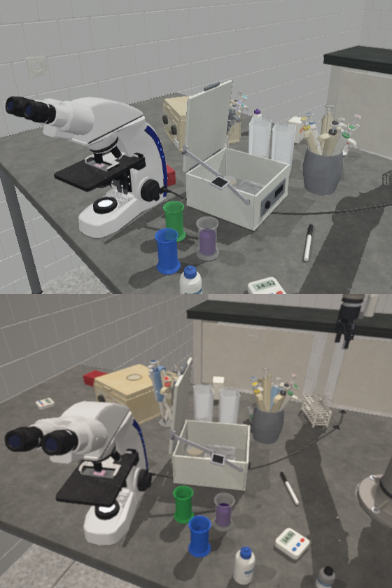

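```bash
cat > fit.py <<'E'
from h import *
from scipy.optimize import least_squares
th=1.45
PT={"incubator":[0,0,0],"stay_paddle":[-.028,.14,.142],"lid_face":[.11-.19*np.cos(th)+.011*np.sin(th),0,.112+.19*np.sin(th)+.011*np.cos(th)]}
def W(v,q): return R.from_euler("z",v[2]).apply(q)+[v[0],v[1],0]
E
python3 - <<'E'
from fit import *
P=[r.grab_frame(n) for n in("scene","side")]
D=[(p,t,r.landmark_of(p,t)[0]["point"]) for p in P for t in PT]
for t in PT: print(t,tri([ray(p,u) for p,tt,u in D if tt==t]))
f=lambda v:np.concatenate([proj(p,W(v,PT[t]))-u for p,t,u in D])
best=min((least_squares(f,[.5,0,a],loss="soft_l1") for a in np.arange(-3,3,.7)),key=lambda s:s.cost)
print(best.x,best.cost,np.round(best.fun,1))
v=best.x;np.save("v.npy",v)
print({t:W(v,PT[t]).round(4) for t in PT})
for p in P:
  for j in r.landmark_of(p,"staining_jar"):
    e,d=ray(p,j["point"]);print("jar",p["shot"],np.round(j["point"]),(e-d*e[2]/d[2]).round(3))
ims=[]
for p,c in zip(P,[(260,80,190,310),(220,80,190,310)]):
  im=cv2.cvtColor(p["pixels"],cv2.COLOR_RGB2BGR)
  im=im.copy()
  def dot(q,col):
    u=proj(p,W(v,q));cv2.circle(im,tuple(int(x) for x in u.round()),1,col,-1)
  for x in(-.11,.11):
    for y in(-.106,.106):
      for z in(0,.11):dot([x,y,z],(0,0,255))
  for x in(-.047,-.009):
    for y in(.118,.162):dot([x,y,.142],(0,255,255))
  for y in(-.106,.106):dot([.11-.22*np.cos(th)+.011*np.sin(th),y,.112+.22*np.sin(th)+.011*np.cos(th)],(255,0,255))
  x,y,w,h=c;ims.append(cv2.resize(im[y:y+h,x:x+w],None,fx=1.9,fy=1.9,interpolation=cv2.INTER_CUBIC))
cv2.imwrite("pics/fit.png",cv2.hconcat(ims))
E
```

```text
incubator (array([0.55962583, 0.04715175, 0.00080142]), [np.float64(0.001228632528778993), np.float64(0.0012286325287788659)])
stay_paddle (array([0.50240194, 0.17976913, 0.13966165]), [np.float64(0.005758843353863001), np.float64(0.005758843353863)])
lid_face (array([0.64849022, 0.0883908 , 0.30853446]), [np.float64(0.003538178801543724), np.float64(0.0035381788015436504)])
[0.5619883  0.04863184 0.23682356] 11.779087201405758 [-1.1 -0.4 -0.6  1.6  2.7  2.3 -1.3  0.9  1.3 -4.4 -0.  -2.5]
{'incubator': array([0.562 , 0.0486, 0.    ]), 'stay_paddle': array([0.5019, 0.1782, 0.142 ]), 'lid_face': array([0.6573, 0.0716, 0.3019])}
jar 3 [295. 366.] [0.445 0.279 0.   ]
jar 3 [240. 378.] [0.485 0.364 0.   ]
jar 3 [252. 336.] [0.558 0.28  0.   ]
jar 4 [283. 362.] [0.482 0.367 0.   ]
jar 4 [263. 317.] [0.556 0.285 0.   ]
jar 4 [317. 329.] [0.451 0.273 0.   ]
```

View pics/fit.png

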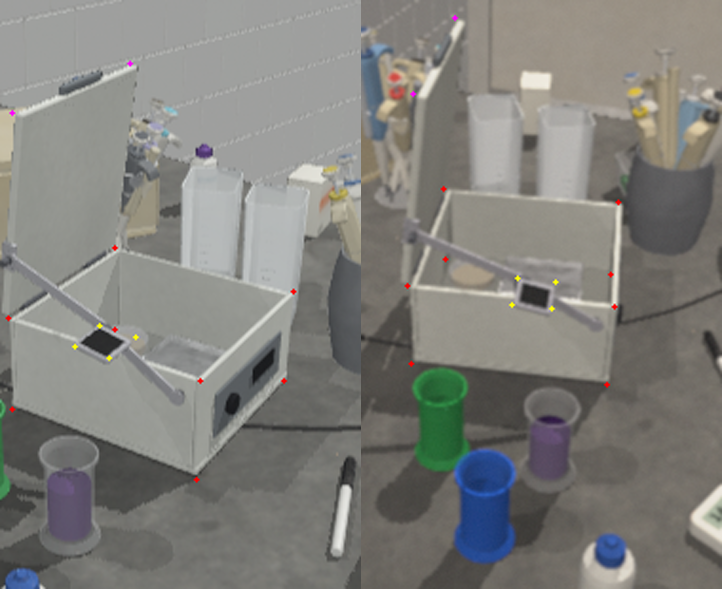

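```bash
cat > plan.py <<'E'
import sys
from fit import *
# usage: plan.py yaw|none tilt(rad, tool tip toward lid-front)  x,y,z ...  (world)
def go(pts,yaw=None):
    o=r.get_obs();A=R.from_rotvec(o["orientation"]);v=np.load("v.npy")
    print("t",round(o["clock"],2),"tcp",o["tcp_pos"].round(4),"inc",R.from_euler("z",-v[2]).apply(o["tcp_pos"]-[v[0],v[1],0]).round(4),"F",o["contact_force"].round(1))
    T=R.from_euler("z",v[2])*R.from_rotvec([np.pi,0,0])
    print("turn",((A.inv()*T).as_rotvec()/(np.pi/2)).round(3))
    for p in pts: print(p,(A.inv().apply(np.array(p)-o["tcp_pos"])/.25).round(3))
v=np.load("v.npy")
E
python3 - <<'E'
from plan import *
pd=W(v,[-.028,.145,.142])
go([[.40,-.46,.42],[.55,-.25,.42],pd+[0,0,.15],pd])
E
```

```text
t 1.0 tcp [ 0.244  -0.6294  0.1924] inc [-0.4682 -0.5845  0.1924] F [-0.2 -0.7 -0.3]
turn [ 0.    -0.     0.085]
[0.4, -0.46, 0.42] [ 0.827 -0.406 -0.91 ]
[0.55, -0.25, 0.42] [ 1.69  -0.973 -0.91 ]
[0.50075051 0.18301537 0.292     ] [ 2.132 -2.659 -0.398]
[0.50075051 0.18301537 0.142     ] [ 2.132 -2.659  0.202]
```

>>> apply_moves(
  rows=[
    [0.2,-0.1,-0.22,0,0,0.04],
    [0.4,-0.2,-0.45,0,0,0.085],
    [0.6,-0.3,-0.65,0,0,0.085],
    [0.75,-0.37,-0.85,0,0,0.085],
    [0.83,-0.41,-0.91,0,0,0.085],
  ],
  claw=0,
)

```text
clock: 1.62
tcp_pos: [0.3949, -0.4644, 0.4136]
orientation: [3.119, 0.369, 0.001]
contact_force: [0.3, -1.4, -0.1]
grip_width: 0.0001
gripper_force: 0.0
```

Run:
```python
from plan import *
pd=W(v,[-.028,.145,.142])
go([[.55,-.25,.42],pd+[0,0,.15],pd])
```

```text
t 1.62 tcp [ 0.3949 -0.4644  0.4136] inc [-0.2828 -0.4595  0.4136] F [ 0.3 -1.4 -0.1]
turn [ 0.001 -0.    -0.001]
[0.55, -0.25, 0.42] [ 0.804 -0.689 -0.026]
[0.50075051 0.18301537 0.292     ] [ 1.016 -2.42   0.484]
[0.50075051 0.18301537 0.142     ] [ 1.016 -2.42   1.084]
```

>>> apply_moves(
  rows=[
    [0.17,-0.15,0,0,0,0],
    [0.34,-0.3,0,0,0,0],
    [0.5,-0.48,0,0,0,0],
    [0.6,-0.7,0,0,0,0],
    [0.7,-0.9,0,0,0,0],
  ],
)

```text
clock: 2.25
tcp_pos: [0.5121, -0.2034, 0.4118]
orientation: [3.119, 0.371, 0.001]
contact_force: [0.4, 0.4, -0.2]
grip_width: 0.0004
gripper_force: 0.0
```

Run:
```python
from plan import *
pd=W(v,[-.028,.145,.142])
go([pd+[0,0,.25],pd+[0,0,.04],pd])
```

```text
t 2.25 tcp [ 0.5121 -0.2034  0.4118] inc [-0.1077 -0.2333  0.4118] F [ 0.4  0.4 -0.2]
turn [ 0. -0.  0.]
[0.50075051 0.18301537 0.392     ] [ 0.319 -1.513  0.079]
[0.50075051 0.18301537 0.182     ] [ 0.318 -1.513  0.919]
[0.50075051 0.18301537 0.142     ] [ 0.318 -1.513  1.079]
```

>>> apply_moves(
  rows=[
    [0.04,-0.23,0,0,0,0],
    [0.08,-0.46,0,0,0,0],
    [0.12,-0.7,0.02,0,0,0],
    [0.18,-0.9,0.04,0,0,0],
    [0.2,-1.0,0.06,0,0,0],
  ],
)

```text
clock: 2.88
tcp_pos: [0.5014, 0.0526, 0.3969]
orientation: [-3.118, -0.377, -0.001]
contact_force: [0.6, -0.3, -0.6]
grip_width: 0.0
gripper_force: 0.0
```

Run:
```python
from plan import *
pd=W(v,[-.028,.145,.142])
go([pd+[0,0,.2],pd+[0,0,.04],pd])
```

```text
t 2.88 tcp [0.5014 0.0526 0.3969] inc [-0.058   0.0181  0.3969] F [ 0.6 -0.3 -0.6]
turn [-0.    -0.001  0.002]
[0.50075051 0.18301537 0.342     ] [ 0.122 -0.507  0.22 ]
[0.50075051 0.18301537 0.182     ] [ 0.121 -0.507  0.86 ]
[0.50075051 0.18301537 0.142     ] [ 0.121 -0.507  1.02 ]
```

>>> apply_moves(
  rows=[
    [0.06,-0.25,0.05,0,0,0],
    [0.12,-0.5,0.15,0,0,0],
    [0.12,-0.51,0.4,0,0,0],
    [0.12,-0.51,0.62,0,0,0],
    [0.12,-0.51,0.78,0,0,0],
  ],
)

```text
clock: 3.5
tcp_pos: [0.5, 0.1797, 0.1991]
orientation: [3.119, 0.371, -0.004]
contact_force: [0.3, -0.3, -0.2]
grip_width: 0.0001
gripper_force: 0.0
```

Run:
```python
from plan import *
pd=W(v,[-.028,.145,.142])
go([pd+[0,0,.01],pd,pd+[0,0,-.036]])
a=[]
for n in("scene","side"):
    p=r.grab_frame(n);u=proj(p,pd).astype(int)
    im=cv2.cvtColor(p["pixels"],cv2.COLOR_RGB2BGR).copy()
    a.append(cv2.resize(im[u[1]-110:u[1]+90,u[0]-100:u[0]+100],(400,400)))
cv2.imwrite("pics/press.png",cv2.hconcat(a))
```

```text
t 3.5 tcp [0.5    0.1797 0.1991] inc [-0.0295  0.1419  0.1991] F [ 0.3 -0.3 -0.2]
turn [0.    0.001 0.   ]
[0.50075051 0.18301537 0.152     ] [ 0.007 -0.012  0.188]
[0.50075051 0.18301537 0.142     ] [ 0.007 -0.012  0.228]
[0.50075051 0.18301537 0.106     ] [ 0.007 -0.012  0.372]
```

View pics/press.png

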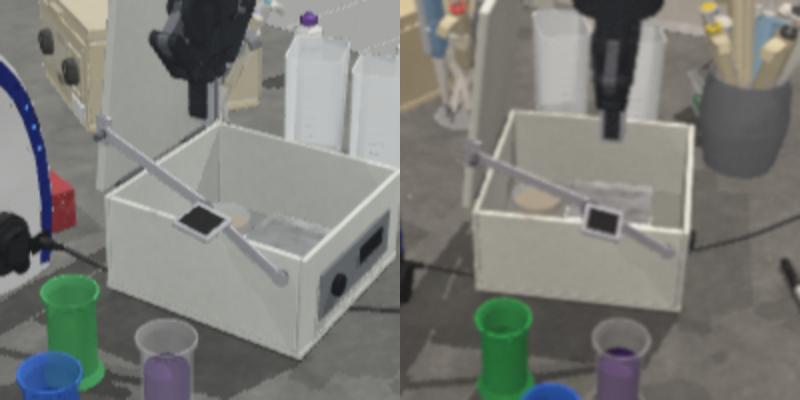

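Run:
```python
from plan import *
pd=W(v,[-.028,.145,.142])
for n in("scene","side"):
    p=r.grab_frame(n);u0=proj(p,pd).astype(int);o=r.get_obs()
    f=lambda X:((proj(p,X)-u0+[100,110])*2).round()
    print(n,f(o["tcp_pos"]),f(o["tcp_pos"]-[0,0,.057]),f(pd),r.landmark_of(p,"stay_paddle")[0]["point"]-u0+[100,110])
print(o["tcp_pos"],o["joints"])
```

```text
scene [204. 160.] [204. 218.] [200. 221.] [100.7 107.3]
side [203. 165.] [201. 216.] [201. 221.] [ 99.9 113.4]
[0.50233773 0.18058098 0.20354062] [-0.03308158  0.27528108 -0.51061603  1.85446582  0.1542736   1.04809377
 -1.93942708]
```

Run:
```python
from plan import *
pd=W(v,[-.028,.145,.142]);L=[];a=[]
for n,c in(("scene",(200,117)),("side",(212,138))):
    p=r.grab_frame(n);u0=proj(p,pd).astype(int);L.append(ray(p,u0-[100,110]+np.array(c)/2))
    im=cv2.cvtColor(p["pixels"],cv2.COLOR_RGB2BGR).copy();t=r.get_obs()["tcp_pos"]
    cv2.circle(im,tuple(int(x) for x in proj(p,t)),2,(0,0,255),-1)
    a.append(cv2.resize(im[u0[1]-110:u0[1]+90,u0[0]-100:u0[0]+100],(400,400)))
cv2.imwrite("pics/press2.png",cv2.hconcat(a))
print(tri(L),t)
```

```text
(array([0.49034688, 0.19514733, 0.24610376]), [np.float64(0.0019503210523210556), np.float64(0.0019503210523209794)]) [0.50254071 0.18062358 0.20384577]
```

View pics/press2.png

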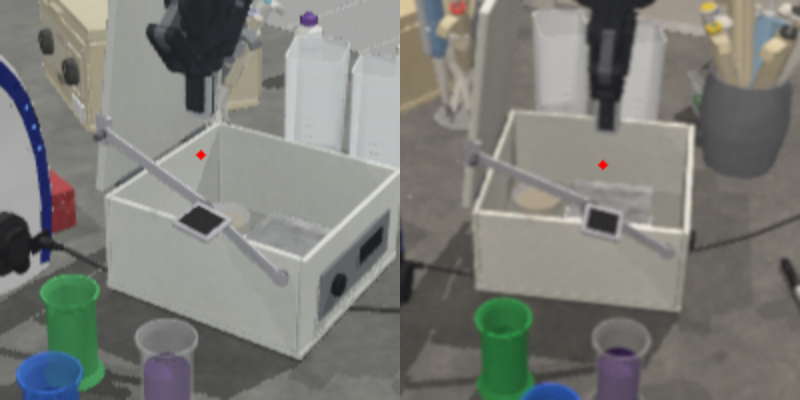

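>>> apply_moves(
  rows=[
    [0,0,0.05,0,0,0],
    [0,0,0.1,0,0,0],
    [0,0,0.14,0,0,0],
    [0,0,0.18,0,0,0],
    [0,0,0.18,0,0,0],
  ],
)

```text
clock: 4.53
tcp_pos: [0.5005, 0.1797, 0.1556]
orientation: [3.119, 0.37, -0.003]
contact_force: [-0.1, -0.5, 0.2]
grip_width: -0.0001
gripper_force: 0.0
```

Run:
```python
from plan import *
pd=W(v,[-.028,.145,.142]);a=[]
for n in("scene","side","wrist"):
    p=r.grab_frame(n);im=cv2.cvtColor(p["pixels"],cv2.COLOR_RGB2BGR).copy();t=r.get_obs()["tcp_pos"]
    cv2.circle(im,tuple(int(x) for x in proj(p,t)),2,(0,0,255),-1)
    if n=="wrist": a.append(cv2.resize(im,(400,300)));print(p["eye"],att(p)[:,2])
    else:
        u0=proj(p,pd).astype(int);a.append(cv2.resize(im[u0[1]-75:u0[1]+75,u0[0]-50:u0[0]+50],(200,300)))
cv2.imwrite("pics/press3.png",cv2.hconcat(a))
go([pd])
```

```text
[0.57617887 0.19810929 0.34003747] [0.2907323  0.06840105 0.95435634]
t 4.67 tcp [0.5014 0.1802 0.1569] inc [-0.028   0.1421  0.1569] F [ 0.1  0.2 -0.4]
turn [-0. -0. -0.]
[0.50075051 0.18301537 0.142     ] [-0.    -0.011  0.06 ]
```

View pics/press3.png

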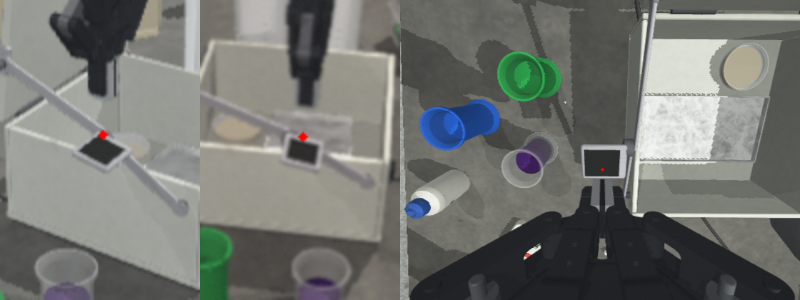

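>>> apply_moves(
  rows=[
    [0,0,0.03,0,0,0],
    [0,0,0.06,0,0,0],
    [0,0,0.09,0,0,0],
    [0,0,0.12,0,0,0],
    [0,0,0.12,0,0,0],
  ],
)

```text
clock: 5.3
tcp_pos: [0.5007, 0.1798, 0.1259]
orientation: [3.119, 0.37, -0.002]
contact_force: [0.1, -0.1, 0.1]
grip_width: 0.0002
gripper_force: 0.0
```

Run:
```python
from plan import *
pd=W(v,[-.028,.145,.142]);a=[]
for n in("scene","side"):
    p=r.grab_frame(n);im=cv2.cvtColor(p["pixels"],cv2.COLOR_RGB2BGR).copy();t=r.get_obs()["tcp_pos"]
    for k,c in((0,(0,0,255)),(.02,(0,255,255)),(.04,(0,255,0))):cv2.circle(im,tuple(int(x) for x in proj(p,t+[0,0,k])),1,c,-1)
    u0=proj(p,pd).astype(int);a.append(cv2.resize(im[u0[1]-60:u0[1]+40,u0[0]-50:u0[0]+50],(400,400),interpolation=cv2.INTER_CUBIC))
    print(r.landmark_of(p,"stay_paddle")[0]["point"]-proj(p,pd))
cv2.imwrite("pics/press4.png",cv2.hconcat(a))
go([pd])
```

```text
[ 0.56885985 -1.05587243]
[-0.14237572  2.57451285]
t 5.5 tcp [0.5014 0.1801 0.1269] inc [-0.028   0.1421  0.1269] F [ 0.   1.1 -0.6]
turn [-0. -0. -0.]
[0.50075051 0.18301537 0.142     ] [ 0.    -0.012 -0.06 ]
```

View pics/press4.png

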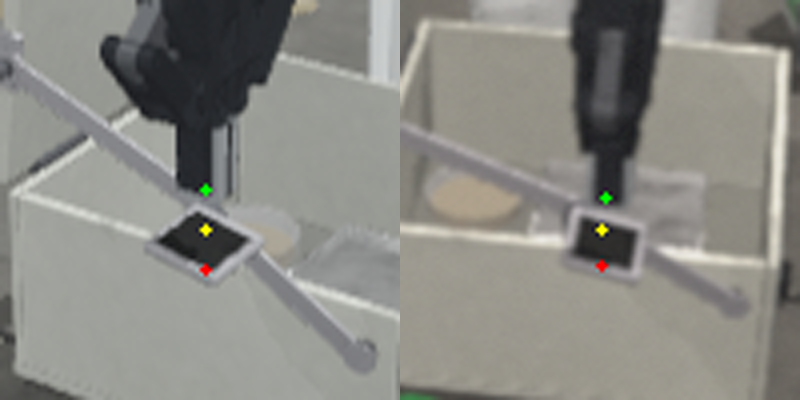

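The fingertip visibly sits about 37 mm behind the reported TCP, and there was no contact force at reported z = 0.126. So I'll go down by force and calibrate the offset when it touches.

>>> apply_moves(
  rows=[
    [0,0,0.03,0,0,0],
    [0,0,0.05,0,0,0],
    [0,0,0.07,0,0,0],
    [0,0,0.09,0,0,0],
    [0,0,0.09,0,0,0],
  ],
)

```text
clock: 6.12
tcp_pos: [0.5013, 0.1801, 0.104]
orientation: [-3.12, -0.37, -0.0]
contact_force: [-1.1, 0.6, 0.2]
grip_width: -0.0001
gripper_force: 0.0
```

>>> apply_moves(
  rows=[
    [0,0,0.02,0,0,0],
    [0,0,0.04,0,0,0],
    [0,0,0.06,0,0,0],
    [0,0,0.06,0,0,0],
  ],
)

```text
clock: 6.62
tcp_pos: [0.5056, 0.1816, 0.0914]
orientation: [-3.117, -0.369, -0.013]
contact_force: [5.1, 0.8, 8.3]
grip_width: -0.0001
gripper_force: 3.9
```

>>> apply_moves(
  rows=[
    [0.02,0,0.03,0,0,0],
    [0.03,0,0.06,0,0,0],
    [0.05,0,0.09,0,0,0],
    [0.06,0,0.12,0,0,0],
    [0.06,0,0.12,0,0,0],
  ],
)

```text
clock: 7.25
tcp_pos: [0.517, 0.1842, 0.0596]
orientation: [-3.119, -0.37, -0.003]
contact_force: [1.3, 1.1, 2.1]
grip_width: -0.0002
gripper_force: 1.3
```

Run:
```python
from plan import *
go([W(v,[-.028,.142,.30])]);a=[]
pd=W(v,[-.028,.145,.142])
for n in("scene","side"):
    p=r.grab_frame(n);im=cv2.cvtColor(p["pixels"],cv2.COLOR_RGB2BGR)
    u0=proj(p,pd).astype(int);a.append(cv2.resize(im[u0[1]-90:u0[1]+90,u0[0]-90:u0[0]+90],(400,400),interpolation=cv2.INTER_CUBIC))
    print(r.landmark_of(p,"stay_paddle")[0]["point"]-proj(p,pd))
cv2.imwrite("pics/press5.png",cv2.hconcat(a))
```

```text
t 7.25 tcp [0.517  0.1842 0.0596] inc [-0.012   0.1424  0.0596] F [1.3 1.1 2.1]
turn [-0.    -0.001 -0.   ]
[0.50145436 0.1800991  0.3       ] [-0.062  0.001 -0.962]
[-9.23114015 19.54412757]
[-10.94237572  17.97451285]
```

View pics/press5.png

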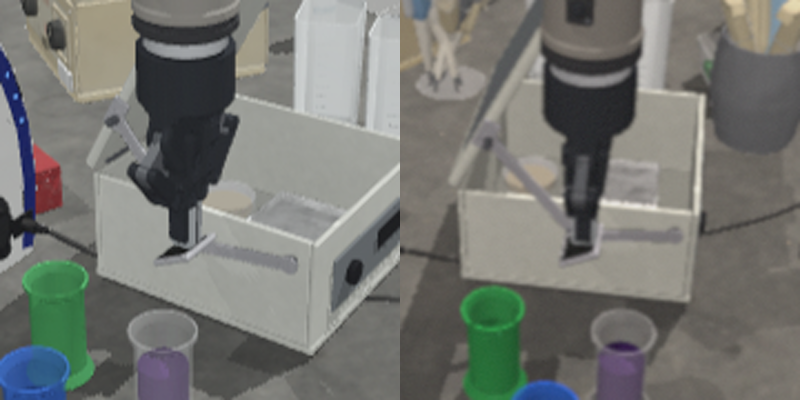

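The stay is folded: the links bend well below straight and the lid leans forward, with the paddle at crop (187,248). Touching the paddle gives a real tip height of about reported z + 0.040. I'll retreat upward, then go behind the lid.

>>> apply_moves(
  rows=[
    [-0.06,0,-0.15,0,0,0],
    [-0.12,0,-0.35,0,0,0],
    [-0.12,0,-0.6,0,0,0],
    [-0.12,0,-0.8,0,0,0],
    [-0.12,0,-1.0,0,0,0],
  ],
)

```text
clock: 8.07
tcp_pos: [0.4852, 0.1759, 0.3103]
orientation: [3.119, 0.37, -0.003]
contact_force: [0.5, 0.2, 1.0]
grip_width: 0.0001
gripper_force: 0.0
```

>>> apply_moves(
  rows=[
    [0,0,-0.25,0,0,0],
    [0,0,-0.32,0,0,0],
    [0.15,0.1,-0.36,0,0,0],
    [0.3,0.25,-0.36,0,0,0],
    [0.45,0.4,-0.36,0,0,0],
  ],
)

```text
clock: 8.7
tcp_pos: [0.6197, 0.1047, 0.3978]
orientation: [3.119, 0.371, -0.005]
contact_force: [0.3, 0.5, 0.4]
grip_width: 0.0001
gripper_force: 0.0
```

Run:
```python
from plan import *
go([W(v,[.14,0,.36]),W(v,[.13,0,.245])]);a=[]
p=[r.grab_frame(n) for n in("scene","side")]
u=[r.landmark_of(q,"lid_face") for q in p];print([(x[0]["point"],x[0]["conf"]) for x in u if x])
h=lambda t:W(v,[.11-.19*np.cos(t)+.011*np.sin(t),0,.112+.19*np.sin(t)+.011*np.cos(t)])
for t in(1.0,1.1,1.2,1.3,1.4):print(t,[proj(q,h(t)).round() for q in p])
```

```text
t 8.7 tcp [0.6197 0.1047 0.3978] inc [0.0692 0.0409 0.3978] F [0.3 0.5 0.4]
turn [0.    0.002 0.   ]
[0.69808064 0.08147808 0.36      ] [0.284 0.164 0.15 ]
[0.68835976 0.07913192 0.245     ] [0.245 0.164 0.611]
[([293.1, 132.5], 0.93)]
1.0 [array([334., 158.]), array([298., 135.])]
1.1 [array([327., 153.]), array([290., 131.])]
1.2 [array([319., 148.]), array([281., 127.])]
1.3 [array([310., 144.]), array([272., 124.])]
1.4 [array([302., 141.]), array([262., 122.])]
```

>>> apply_moves(
  rows=[
    [0.15,0.1,0.05,0,0,0],
    [0.25,0.16,0.15,0,0,0],
    [0.25,0.16,0.35,0,0,0],
    [0.25,0.16,0.5,0,0,0],
    [0.25,0.16,0.6,0,0,0],
  ],
)

```text
clock: 9.52
tcp_pos: [0.687, 0.0826, 0.2466]
orientation: [-3.119, -0.374, 0.006]
contact_force: [0.6, -0.4, 0.0]
grip_width: -0.0002
gripper_force: 0.0
```

Run:
```python
from plan import *
go([]);a=[]
p=[r.grab_frame(n) for n in("scene","side")]
for q in p:
    x=r.landmark_of(q,"lid_face");print(q["shot"],x[:1])
    u0=proj(q,W(v,[.03,0,.24])).astype(int);im=cv2.cvtColor(q["pixels"],cv2.COLOR_RGB2BGR)
    a.append(cv2.resize(im[u0[1]-110:u0[1]+110,u0[0]-110:u0[0]+110],(400,400),interpolation=cv2.INTER_CUBIC))
cv2.imwrite("pics/push1.png",cv2.hconcat(a))
```

```text
t 9.53 tcp [0.687  0.0826 0.2466] inc [0.1295 0.0037 0.2466] F [ 0.6 -0.4  0. ]
turn [-0.     0.003  0.001]
20 [{'point': [327.8, 154.6], 'conf': 0.76}]
21 [{'point': [294.1, 132.2], 'conf': 0.79}]
```

View pics/push1.png

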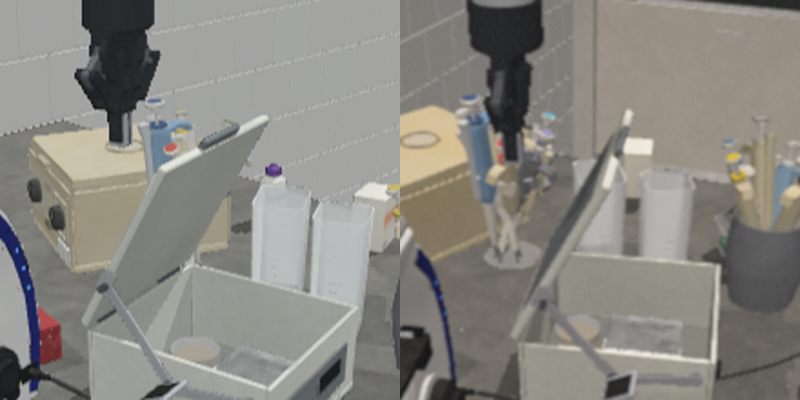

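Run:
```python
import numpy as np
for t in np.arange(1.2,-.06,-.1):
    s,c=np.sin(t),np.cos(t);x=.121-.185*c+.011*s;z=.072+.185*s+.011*c
    print(round(t,2),round((x-.13)/.25,3),round((.2466-z)/.25,3))
```

```text
1.2 -0.263 -0.007
1.1 -0.332 0.019
1.0 -0.399 0.052
0.9 -0.462 0.091
0.8 -0.52 0.137
0.7 -0.574 0.188
0.6 -0.622 0.244
0.5 -0.664 0.305
0.4 -0.7 0.37
0.3 -0.73 0.438
0.2 -0.753 0.508
0.1 -0.768 0.581
-0.0 -0.776 0.654
```

>>> apply_moves(
  rows=[
    [-0.12,0,-0.01,0,0,0],
    [-0.24,0,0,0,0,0],
    [-0.3,0,0.01,0,0,0],
    [-0.35,0,0.03,0,0,0],
    [-0.4,0,0.05,0,0,0],
  ],
)

```text
clock: 10.35
tcp_pos: [0.5932, 0.0587, 0.238]
orientation: [-3.119, -0.371, -0.007]
contact_force: [3.5, 1.9, 1.6]
grip_width: -0.0003
gripper_force: 1.6
```

>>> apply_moves(
  rows=[
    [-0.03,0,0.02,0,0,0],
    [-0.06,0,0.04,0,0,0],
    [-0.09,0,0.06,0,0,0],
    [-0.12,0,0.085,0,0,0],
  ],
)

```text
clock: 10.85
tcp_pos: [0.5626, 0.051, 0.215]
orientation: [-3.12, -0.37, 0.0]
contact_force: [1.2, 0.8, 2.5]
grip_width: 0.0
gripper_force: 1.3
```

Run:
```python
from plan import *
go([])
q=r.grab_frame("side")
u=r.landmark_of(q,"lid_face");print(u[:1])
h=lambda t:W(v,[.11-.19*np.cos(t)+.011*np.sin(t),0,.112+.19*np.sin(t)+.011*np.cos(t)])
for t in np.arange(.5,1.1,.1):print(round(t,1),proj(q,h(t)).round())
save(q,"push2.png")
```

```text
t 10.85 tcp [0.5626 0.051  0.215 ] inc [0.0012 0.0021 0.215 ] F [1.2 0.8 2.5]
turn [-0.  0. -0.]
[{'point': [313.2, 145.4], 'conf': 0.58}]
0.5 [330. 167.]
0.6 [325. 160.]
0.7 [320. 153.]
0.8 [313. 147.]
0.9 [306. 141.]
1.0 [298. 135.]
1.1 [290. 131.]
```

View pics/push2.png

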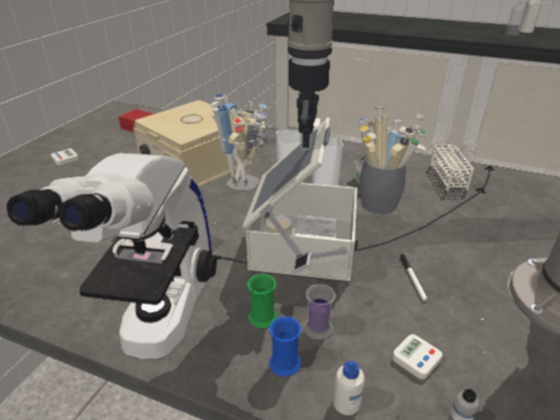

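>>> apply_moves(
  rows=[
    [-0.028,0,0.025,0,0,0],
    [-0.054,0,0.051,0,0,0],
    [-0.078,0,0.08,0,0,0],
    [-0.102,0,0.107,0,0,0],
    [-0.124,0,0.137,0,0,0],
  ],
)

```text
clock: 11.58
tcp_pos: [0.5324, 0.0435, 0.1806]
orientation: [3.12, 0.37, -0.001]
contact_force: [-0.4, 0.0, 2.0]
grip_width: 0.0
gripper_force: 1.0
```

>>> apply_moves(
  rows=[
    [-0.02,0,0.03,0,0,0],
    [-0.038,0,0.063,0,0,0],
    [-0.056,0,0.096,0,0,0],
    [-0.072,0,0.13,0,0,0],
    [-0.086,0,0.165,0,0,0],
  ],
)

```text
clock: 12.2
tcp_pos: [0.5117, 0.0386, 0.1392]
orientation: [3.12, 0.37, -0.0]
contact_force: [-0.8, 0.0, 1.6]
grip_width: 0.0
gripper_force: 0.7
```

>>> apply_moves(
  rows=[
    [-0.01,0,0.03,0,0,0],
    [-0.02,0,0.06,0,0,0],
    [-0.03,0,0.09,0,0,0],
    [-0.038,0,0.12,0,0,0],
    [-0.038,0,0.12,0,0,0],
  ],
)

```text
clock: 12.82
tcp_pos: [0.5022, 0.0363, 0.1092]
orientation: [3.12, 0.37, -0.002]
contact_force: [0.8, -0.2, 0.0]
grip_width: 0.0001
gripper_force: 0.0
```

Run:
```python
from plan import *
go([])
h=lambda t:W(v,[.11-.19*np.cos(t)+.011*np.sin(t),0,.112+.19*np.sin(t)+.011*np.cos(t)])
for n in("scene","side"):
  q=r.grab_frame(n);print([x["point"] for x in r.landmark_of(q,"lid_face")[:1]],[(t,proj(q,h(t)).round()) for t in(0,.1,.2,.3)])
```

```text
t 12.82 tcp [0.5022 0.0363 0.1092] inc [-0.061   0.002   0.1092] F [ 0.8 -0.2  0. ]
turn [-0.     0.001 -0.   ]
[] [(0, array([377., 245.])), (0.1, array([377., 236.])), (0.2, array([375., 226.])), (0.3, array([373., 217.]))]
[[341.3, 194.8]] [(0, array([341., 205.])), (0.1, array([341., 197.])), (0.2, array([339., 190.])), (0.3, array([337., 182.]))]
```

>>> apply_moves(
  rows=[
    [0,0,0.03,0,0,0],
    [0,0,0.055,0,0,0],
    [0,0,0.08,0,0,0],
    [0,0,0.105,0,0,0],
    [0,0,0.105,0,0,0],
  ],
)

```text
clock: 13.65
tcp_pos: [0.5027, 0.0364, 0.0841]
orientation: [3.119, 0.37, -0.001]
contact_force: [-4.2, -1.0, 10.1]
grip_width: -0.0003
gripper_force: 5.1
```

>>> apply_moves(
  rows=[
    [0,0,0.01,0,0,0],
    [0,0,0.02,0,0,0],
    [0,0,0.025,0,0,0],
  ],
)

```text
clock: 14.02
tcp_pos: [0.5029, 0.0363, 0.0834]
orientation: [3.116, 0.369, -0.0]
contact_force: [-28.5, -5.2, 79.7]
grip_width: -0.0001
gripper_force: 40.1
```

>>> apply_moves(
  rows=[
    [0,0,-0.05,0,0,0],
    [0,0,-0.2,0,0,0],
    [0,0,-0.4,0,0,0],
    [0,0,-0.6,0,0,0],
    [0,0,-0.6,0,0,0],
  ],
)

```text
clock: 14.65
tcp_pos: [0.5057, 0.0371, 0.2312]
orientation: [3.119, 0.37, 0.013]
contact_force: [0.3, -0.2, -0.4]
grip_width: 0.0002
gripper_force: 0.0
```

Run:
```python
from plan import *
go([]);h=lambda t:W(v,[.11-.19*np.cos(t)+.011*np.sin(t),0,.112+.19*np.sin(t)+.011*np.cos(t)])
a=[]
for n in("scene","side"):
  q=r.grab_frame(n);print([x["point"] for x in r.landmark_of(q,"lid_face")[:1]],proj(q,h(0)).round(),[x["point"] for x in r.landmark_of(q,"staining_jar")])
  u0=proj(q,W(v,[0,.05,.1])).astype(int);im=cv2.cvtColor(q["pixels"],cv2.COLOR_RGB2BGR)
  a.append(cv2.resize(im[u0[1]-110:u0[1]+130,u0[0]-120:u0[0]+120],(400,400),interpolation=cv2.INTER_CUBIC))
cv2.imwrite("pics/end.png",cv2.hconcat(a))
```

```text
t 14.65 tcp [0.5057 0.0371 0.2312] inc [-0.0574  0.002   0.2312] F [ 0.3 -0.2 -0.4]
turn [ 0.001 -0.005 -0.   ]
[[375.4, 241.6]] [377. 245.] [[293.5, 364.9], [253.0, 337.4]]
[[343.7, 205.4]] [341. 205.] [[317.2, 330.5], [264.1, 317.1], [282.2, 363.6], [311.3, 279.7]]
```

View pics/end.png

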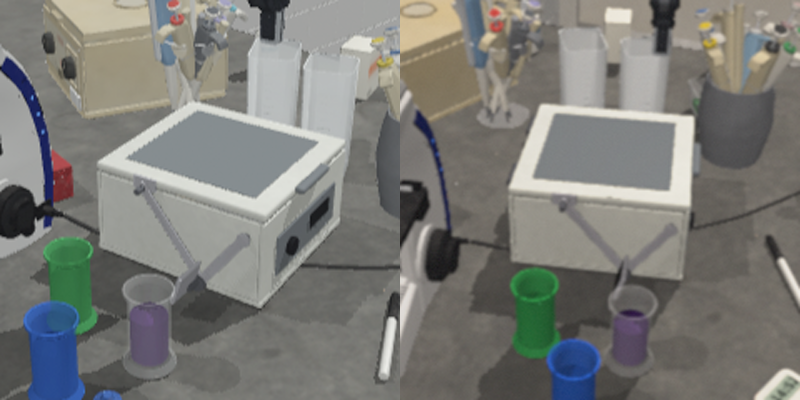

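The lid is flush and shut, with its front corner at crop (262,215). The purple jar stands upright where it was, and the arm is clear of everything.

```bash
python3 -c "
from bench import r
print(r.hand_in())"
```

```text
the job is handed in; nothing more can be done
None
```

The stay is folded, the lid is fully shut, the staining jar stands where it was, and the job is handed in (no verdict came back); my last downward push read about 80 N at the wrist, under the 120 N limit but not the gentle push asked for.

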